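# Seat a steel spacer in the test stand's corner and start the crack test

## Task

Set up the large steel spacer ring for its crack test: on the test stand's dark steel plate, push it with your fingertips up against the long rail near where it lies, then keep it against the rail and slide it along into the corner until it is fully home against both the rail and the end stop. Only then press the stand's push button all the way down and let it go. The ring is only pushed, never lifted or tipped, and all the other parts stay where they are.

Things in the scene. Friction and masses are not known exactly. Their poses are not given: they have to be found in the camera images.
- spacer: large plain steel spacer ring lying flat on the stand's steel plate: outer diameter 48 mm, bore 26 mm, 16 mm thick, about 160 g. Origin: centre of its underside. It is the largest ring on the plate; it slides and rolls easily
- stand: cream enamel test stand (eddy-current crack tester), fixed, 200 x 380 mm, case top 66 mm above the bench. Origin: centre of its underside. x points from the robot to the rail, y along the rail to the end stop, z up; turned by up to 0.2 rad. The slippery dark steel plate (x -90 to 90 mm, y -75 to 180 mm) has its top at 70 mm. Right of it (y below -75 mm): push button, two lamps and a meter under 10 mm high
- rail_face (a point): middle of the foot of the rail's inner face (stand x 70 mm, y 52.5 mm), at the height of the plate's top. The rail is a straight bright steel bar along the plate's far edge, 255 mm long, 16 mm wide, 14 mm high above the plate. Axes as the stand's
- stop_face (a point): middle of the foot of the end stop's inner face (stand x 25 mm, y 160 mm), at the height of the plate's top. The end stop is a bright steel bar square to the rail at its far-left end, 90 mm long, 16 mm wide, 14 mm high; with the rail it makes the corner. Axes as the stand's
- seat (a point): the corner place: centre of the round white coil face (33 mm, brass rim) set flush in the plate, 24 mm from the rail's inner face and 24 mm from the end stop's inner face, at the height of the plate's top. The spacer's origin is here when it is fully home. Axes as the stand's: x square to the rail, towards it; y along the rail, towards the end stop
- test_button_top (a point): centre of the top face of the round push button (30 mm across) on the strip at the right-hand end of the stand; it moves with the button. Pressed straight down; top about 15 mm above the case when up
- test_button (a joint): travel of the push button: 0 up, 0.006 m fully down. Sprung: it starts to move at about 1.5 N, is fully down at about 5 N, and comes up when let go
- small_washer: bystander: small steel washer lying on the plate near its front edge, 32 mm across, 6 mm thick. Origin: centre of its underside. Not to be moved
- idler_gear: bystander: small chrome idler gear lying on the plate near its front edge, 45 mm across, 18 mm high. Origin: centre of its underside. Not to be moved
- agitator: bystander: yellow nylon agitator wheel with eight fingers lying on the bench beside the stand, 92 mm across, 22 mm high. Origin: centre of its underside. Not to be moved
- cup: bystander: cracked orange seed metering cup on the bench beside the stand, about 100 mm over its ears, 55 mm high. Origin: centre of its underside. Not to be moved
- grease_tin: bystander: round metal grease tin on the bench beside the stand, 64 mm across, 60 mm high. Origin: centre of its underside. Not to be moved
- screwdriver: bystander: screwdriver lying on the bench left of the stand. Not to be moved
- wrench: bystander: open-ended wrench lying on the bench right of the stand. Not to be moved
Things that resemble listed ones, but are neither listed nor needed, are in the scene too. Leave any red look-alike of the spacer alone.

How it is judged:
By the outcome, as a careful person would: the job done as asked, in the order asked, and still so for the second after the job is handed in, with the robot touching nothing.
It also fails if it takes over 54 s, if anything falls off the work surface, if the arm or the gripper's body presses on something with over 40 N, if the wrist force passes 120 N, or if a joint passes its speed limit or range.

## Robot

A 6-joint arm with a two-finger parallel gripper is mounted at the origin on the work surface. World frame = base frame: x ahead of the robot, y to its left, z up, the work surface at z = 0. Lengths are in m, angles in rad, forces in N, time in s.
With the tool pointing down it reaches from about 0.35 to 0.85 m from the base axis. Payload 8.1 kg.
Tool frame: the origin (TCP) lies at the centre of the arm's flange, where the gripper is bolted on; the fingertips stand 186 mm ahead of it and the grasp point (between the pads) lies 167 mm ahead of it; z points along the fingers, y is the line along which they close (so a half turn about z gives the same grasp; the last joint's range is limited). The gripper opens to 93 mm and grips with 3 to 60 N. Pads are 15 mm wide; open, the fingers measure 128 mm over their backs; the gripper's body (75 mm by 188 mm) begins 65 mm behind the grasp point.
Start: joints at [1.047, 0.13, 1.488, -0, 1.523, -0.085], TCP at [0.255, 0.543, 0.405] pointing down, gripper open.
Joint ranges: [-2.96, 2.96], [-0.89, 2.26], [0.02, 2.5], [-1.34, 4.48], [0, 2.73], [-2.66, 2.66]. Speed limits (rad/s): [2.39, 2.39, 2.79, 3.14, 3.14, 3.14].

## Interface

Orientations are given as a rotation vector (axis times angle).
In Python, from plant import robot gives the robot as it stands.
- The arm moves only by the tool apply_moves, never from a script. Its argument "series" is a list of rows, each a list of 2 entries, a list of its own where there are three numbers: the shift along the tool's x, y, z in mm, then the turn, a rotation vector about the tool's x, y, z in rad. A call has 1 to 12 rows; each row shifts and turns the commanded pose from where the row before left it, along the tool's axes as they then stand; what a row does not reach is not made up. A row lasts 1/12 s, in which the tool goes at most 41.7 mm and 7.16 degrees, less where a joint would pass 70% of its speed; a pose out of reach is approached as far as the arm can. A call is refused whole if a number of a shift passes 41.7 or a number of a turn 0.125, either way. A call with a gripper value outside its range is refused whole. "claw" is the opening, from 0 (shut) to 1 (fully open), set as the call begins (left out, the last holds). The fingers move at their own pace and stop on an object; "newtons" is the grip in N (left out, the last holds). Time passes only in rows, so rows that do not move let the fingers close. It gives the time, the measured TCP pose, the force, the opening and the grip force at its end, in the units of the state.
- robot.read_state(): the state, without advancing time (a new reading comes with each control period).
- robot.read_camera(name): name is "side" or "top"; returns (picture, depth): 384x512x3 uint8, blue, green, red; 384x512 float32, m along the optical axis (not along the pixel's ray), 0 where there is no reading.
- robot.calibration(name): a dict with "fx", "fy", "cx", "cy" (pixels), "D" ([k1, k2, p1, p2, k3] as OpenCV has them; the pictures are not rectified), "extrinsics" (4x4, takes a point from world to camera coordinates). Camera axes: x right, y down, z forward; pixel columns grow to the right and rows downward; lengths in m; the calibration is good to about 2 mm. A picture is of the moment at which its call begins. calibration takes no time and is no camera call.
- robot.close_job(): hands the job in; it is judged then, once.
The state is a dict: "t": time; "q": joint angles; "dq": joint speeds; "joint_torque": joint torques, N m; "tool_pos": TCP position; "orientation": TCP orientation; "force": force on the tool from outside, world axes, zero at the start; "wrist_torque": the same for the moment, N m; "opening": finger opening in m; "gripper_force": force on a finger pad.
Only numpy, scipy, OpenCV 4.12 (cv2) and the standard library are available. Lean on these libraries where they do the work, as an engineer would, in place of code of your own. Each camera call takes 0.05 s, during which the arm holds its last target. There are 200 camera calls.

## Working session

There is one attempt and no reset: what is moved stays moved. The work goes in short steps, Python scripts to look and compute and a tool call to move; the robot and the scene stay as the last step left them, time stands still between calls to the robot, and variables do not carry over. Pictures are saved under pics/ and viewed, at most 10 in all, crops included, and the job is handed in when it is done.

Besides the shell and the picture viewer there is one more tool, called after "Emit:" as name(argument=value, ...) on one line, values as JSON. apply_moves: Moves the arm, as the interface text tells. Its arguments: {"type":"object","properties":{"series":{"type":"array"},"claw":{"type":"number"},"newtons":{"type":"number"}},"required":["series"]}

```bash
mkdir -p pics; cat > h.py <<'E'
import numpy as np, cv2
from plant import robot
def cal(n):
    c=robot.calibration(n); K=np.array([[c['fx'],0,c['cx']],[0,c['fy'],c['cy']],[0,0,1.]]); return K,np.array(c['D'],float),np.array(c['extrinsics'],float)
def ray(n,uv,z):
    K,D,E=cal(n); p=cv2.undistortPoints(np.array(uv,float).reshape(-1,1,2),K,D).reshape(-1,2)
    d=np.c_[p,np.ones(len(p))]@E[:3,:3]; o=-E[:3,:3].T@E[:3,3]
    return o+d*((z-o[2])/d[:,2])[:,None]
def proj(n,P):
    K,D,E=cal(n); return cv2.projectPoints(np.array(P,float).reshape(-1,1,3),cv2.Rodrigues(E[:3,:3])[0],E[:3,3],K,D)[0].reshape(-1,2)
E
python3 - <<'E'
from h import *
for n in('top','side'):
    im,d=robot.read_camera(n); cv2.imwrite(f'pics/{n}0.png',im); np.save(f'{n}0.npy',d)
    K,D,E=cal(n); print(n,K[0,0],(-E[:3,:3].T@E[:3,3]).round(3),E[2,:3].round(2))
s=robot.read_state(); print(s['t'],s['tool_pos'],s['orientation'],s['force'],s['opening'])
R=cv2.Rodrigues(np.array(s['orientation'],float))[0];print(R.round(3))
E
```

```text
top 350.6955492743187 [ 0.405 -0.047  1.283] [ 0.12 -0.   -0.99]
side 365.40176148074926 [ 0.213 -0.752  0.972] [ 0.3   0.59 -0.75]
0.1 [0.25481322 0.54297431 0.40379051] [-6.83706734e-01 -3.06578943e+00  2.47530104e-03] [-0.37979288  0.49632455  0.80844526] 0.09295433018460332
[[-0.905  0.425 -0.001]
 [ 0.425  0.905 -0.001]
 [ 0.    -0.002 -1.   ]]
```

View pics/top0.png

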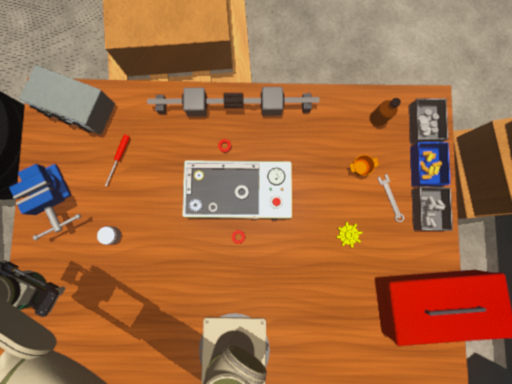

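View pics/side0.png

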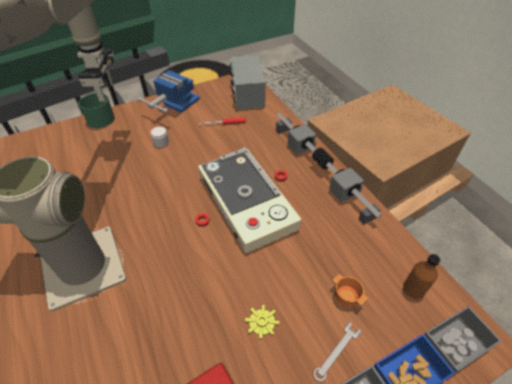

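Candidates for the spacer in the top view: the steel ring at (242,192), the small washer at about (213,207), the gear at (195,205), the coil face at (199,175), and red rings at (225,146) and (239,237). The description (largest plain steel ring on the plate) fits (242,192). I'll check that in a crop.

```bash
python3 - <<'E'
from h import *
im=cv2.imread('pics/top0.png')
cv2.imwrite('pics/crop0.png',cv2.resize(im[154:226,176:300],None,fx=6.4,fy=6.4,interpolation=cv2.INTER_CUBIC))
# case outline
hsv=cv2.cvtColor(im,cv2.COLOR_BGR2HSV)
roi=np.zeros(im.shape[:2],np.uint8); roi[155:225,176:300]=1
# not-wood mask
wood=(hsv[...,0]<20)&(hsv[...,1]>90)
m=((~wood)&(roi>0)).astype(np.uint8)
m=cv2.morphologyEx(m,cv2.MORPH_CLOSE,np.ones((7,7)));m=cv2.morphologyEx(m,cv2.MORPH_OPEN,np.ones((5,5)))
c=max(cv2.findContours(m,0,2)[0],key=cv2.contourArea); c=c.reshape(-1,2)
r=cv2.minAreaRect(c.astype(np.float32)); print(r)
P=ray('top',c,0.066)[:,:2]; r=cv2.minAreaRect((P*1000).astype(np.float32)); print('world mm',r)
dark=((hsv[...,2]<95)&(roi>0)).astype(np.uint8)
dark=cv2.morphologyEx(dark,cv2.MORPH_CLOSE,np.ones((3,3)))
cs,_=cv2.findContours(dark,0,2); c=max(cs,key=cv2.contourArea).reshape(-1,2)
P=ray('top',c,0.070)[:,:2]; print('dark',cv2.minAreaRect((P*1000).astype(np.float32)))
for n,u in dict(sp=(241.5,191.5),coil=(199,175),btn=(276,202)).items(): print(n,ray('top',[u],.086 if n=='sp' else .07).round(3))
E
```

```text
((237.0, 189.5), (57.0, 108.0), 90.0)
world mm ((554.730712890625, -0.3017730712890625), (200.82113647460938, 378.72857666015625), 1.050606608390808)
dark ((453.0738220214844, -129.73851013183594), (13.80462646484375, 0.0), 91.01689910888672)
sp [[ 0.545 -0.016  0.086]]
coil [[0.602 0.134 0.07 ]]
btn [[ 0.512 -0.136  0.07 ]]
```

View pics/crop0.png

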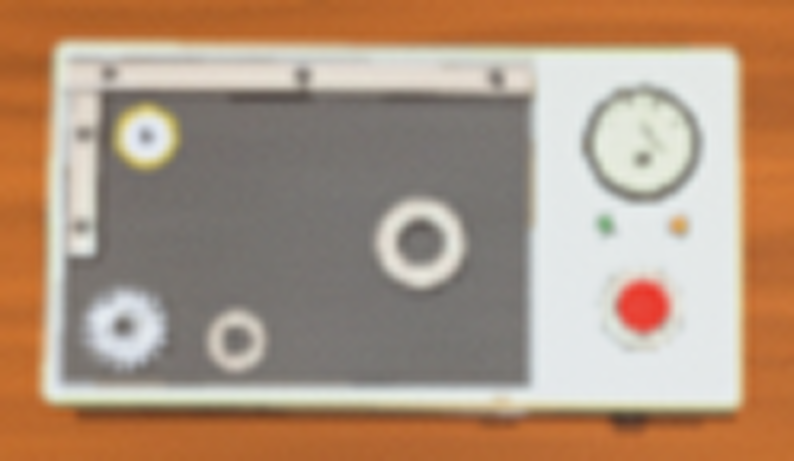

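The crop shows the steel ring at crop (421,243), i.e. pixel (241.8,192). It is clearly the largest plain ring. The washer is at (213,207), the gear at (195.5,205), the coil at (199,175) and the red button at (276,202).

```bash
cat >> h.py <<'E'
def blob(m,c,rad,dep=None):
    y,x=np.mgrid[:384,:512]; w=m*((x-c[0])**2+(y-c[1])**2<rad**2); w=w.astype(float)
    return np.array([(x*w).sum()/w.sum(),(y*w).sum()/w.sum()])
def enc(m,c,rad):
    y,x=np.mgrid[:384,:512]; w=(m&((x-c[0])**2+(y-c[1])**2<rad**2)).astype(np.uint8)
    k=max(cv2.findContours(w,0,2)[0],key=cv2.contourArea)
    M=cv2.moments(cv2.convexHull(k)); return np.array([M['m10']/M['m00'],M['m01']/M['m00']])
E
python3 - <<'E'
from h import *
G=dict(sp=(.545,-.016,.086),coil=(.602,.134,.07),btn=(.512,-.136,.081),gear=(.51,.134,.088),wash=(.505,.085,.076))
ims={n:cv2.imread(f'pics/{n}0.png') for n in('top','side')}
for k,g in G.items():
    for n in('top','side'):
        im=ims[n];h=cv2.cvtColor(im,cv2.COLOR_BGR2HSV); c=proj(n,[g])[0]
        m=(h[...,1]>150)&((h[...,0]<8)|(h[...,0]>172)) if k=='btn' else h[...,2]>150
        try:
            e=enc(m,c,12 if n=='top' else 14); print(k,n,c.round(1),e.round(1),ray(n,[e],g[2]).round(4))
        except Exception as ex: print(k,n,'fail',ex)
# rail inner foot: for columns, strongest bright->dark
g=cv2.cvtColor(ims['top'],cv2.COLOR_BGR2GRAY).astype(int)
L=[]
for u in range(206,258,3):
    col=g[160:178,u]; v=160+np.argmin(np.diff(col)); L.append((u,v+.5))
P=ray('top',L,.084); f=np.polyfit(P[:,1],P[:,0],1); print('rail top edge',f, np.std(P[:,0]-np.polyval(f,P[:,1])))
print(g[160:176,225],g[160:176,245],g[175:178,185:200])
E
```

```text
sp top [241.5 191.4] [241.1 191.5] [[ 0.5449 -0.0147  0.086 ]]
sp side [244.6 189.9] [244.5 190.5] [[ 0.5436 -0.0179  0.086 ]]
coil top [199. 175.] [198.4 174.8] [[0.6026 0.1363 0.07  ]]
coil side [240.8 160.2] [242.5 154.5] [[0.6207 0.1583 0.07  ]]
btn top [276.2 201.7] [276.  201.3] [[ 0.5136 -0.1352  0.081 ]]
btn side [252.1 220.4] [252.5 221.3] [[ 0.5113 -0.1398  0.081 ]]
gear top [197.3 200.8] [195.  204.8] [[0.4962 0.1414 0.088 ]]
gear side [216.8 164.7] [214.2 159.9] [[0.5114 0.1608 0.088 ]]
wash top [212.  202.8] [212.5 206.7] [[0.4914 0.0831 0.076 ]]
wash side [221.3 176.5] [214.4 167.3] [[0.5015 0.1376 0.076 ]]
rail top edge [-0.00253537  0.62766692] 0.0010047090906460448
[149 193 212 202 213 215 215 195 131 107 112 115 114 116 115 114] [129 178 214 208 204 216 221 203 149 101 111 119 119 119 118 116] [[214 200 193 155 150 161 123  93 124 174 220 231 211 157 169]
 [214 201 206 198 196 189 129  97 126 174 215 230 221 198 203]
 [215 202 213 218 218 199 133 101 119 155 198 225 231 228 229]]
```

Emit:
apply_moves(series=[[[-28,-25,0],[0,0,0]],[[-28,-25,0],[0,0,0]],[[-28,-25,0],[0,0,0]],[[-28,-25,0],[0,0,0]],[[-28,-25,0],[0,0,0]],[[-28,-25,0],[0,0,0]],[[-28,-25,0],[0,0,0]],[[-28,-25,0],[0,0,0]],[[-28,-25,0],[0,0,0]],[[-28,-25,0],[0,0,0]],[[-28,-25,0],[0,0,0]],[[-28,-25,0],[0,0,0]]], claw=0.215, newtons=20)

```text
t: 1.1
tool_pos: [0.4317, 0.127, 0.4045]
orientation: [-0.683, -3.066, 0.0]
force: [1.1, -0.5, -0.1]
opening: 0.0214
gripper_force: 0.0
```

Emit:
apply_moves(series=[[[-28,-25,0],[0,0,0]],[[-28,-25,0],[0,0,0]],[[-28,-25,0],[0,0,0]],[[-28,-25,0],[0,0,0]],[[-28,-25,0],[0,0,0]],[[0,0,0],[0,0,0.12]],[[0,0,0],[0,0,0.12]],[[0,0,0],[0,0,0.12]],[[0,0,0],[0,0,0.12]],[[0,0,0],[0,0,0.12]],[[0,0,0],[0,0,0.12]],[[0,0,0],[0,0,0.12]]])

```text
t: 2.1
tool_pos: [0.5051, -0.0438, 0.4042]
orientation: [-1.882, -2.515, 0.001]
force: [0.5, 0.8, -0.1]
opening: 0.0201
gripper_force: 0.0
```

Emit:
apply_moves(series=[[[0,0,10],[0,0,0.12]],[[0,0,10],[0,0,0.12]],[[0,0,10],[0,0,0.12]],[[0,0,10],[0,0,0.12]],[[0,0,10],[0,0,0.12]],[[0,0,10],[0,0,0.12]],[[0,0,10],[0,0,0.12]],[[0,0,10],[0,0,0.12]],[[0,0,10],[0,0,0.12]],[[0,0,0],[0,0,0]],[[0,0,0],[0,0,0]]])

```text
t: 3.02
tool_pos: [0.5048, -0.0437, 0.3139]
orientation: [-2.901, -1.204, 0.003]
force: [0.3, -0.3, -0.5]
opening: 0.0203
gripper_force: 0.0
```

```bash
python3 - <<'E'
from h import *
s=robot.read_state(); print(s['t'],s['tool_pos'],s['opening'],s['force'],s['q'].round(2) if hasattr(s['q'],'round') else s['q'])
R=cv2.Rodrigues(np.array(s['orientation'],float))[0];print(R.round(3))
sp=np.array([.544,-.016]); d=np.r_[sp-.045*np.array([.707,.707]),.260]-s['tool_pos']; print('tool delta mm',(R.T@d*1000).round(1))
im,_=robot.read_camera('side'); cv2.imwrite('pics/s1.png',cv2.resize(im[110:280,150:330],None,fx=3.5,fy=3.5,interpolation=cv2.INTER_CUBIC))
E
```

```text
3.0167 [ 0.50480766 -0.04367745  0.31394529] 0.020299488440611097 [ 0.26276135 -0.34077059 -0.46863644] [-0.19 -0.06  1.85  0.    1.35  0.6 ]
[[ 0.706  0.708 -0.002]
 [ 0.708 -0.706  0.   ]
 [-0.001 -0.002 -1.   ]]
tool delta mm [ 2.3  8.2 53.9]
```

View pics/s1.png

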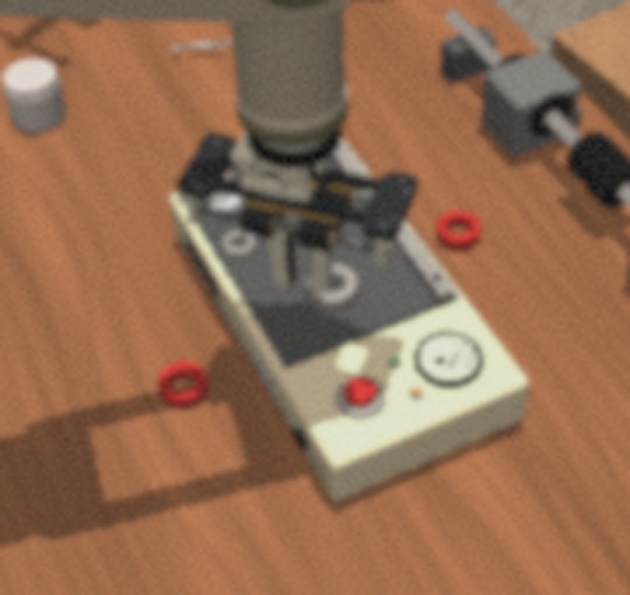

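The side crop shows the fingertips just robot-side and left of the ring, ring at crop (333,283), and clear of everything else. Next I lower the tool and cradle the ring.

Emit:
apply_moves(series=[[[2,8,14],[0,0,0]],[[0,0,14],[0,0,0]],[[0,0,14],[0,0,0]],[[0,0,6],[0,0,0]],[[0,0,6],[0,0,0]],[[0,0,0],[0,0,0]]])

```text
t: 3.57
tool_pos: [0.5121, -0.048, 0.2602]
orientation: [-2.903, -1.2, 0.001]
force: [0.3, 0.3, -0.3]
opening: 0.0202
gripper_force: 0.0
```

Emit:
apply_moves(series=[[[3,0,0],[0,0,0]],[[3,0,0],[0,0,0]],[[3,0,0],[0,0,0]],[[2,0,0],[0,0,0]],[[2,0,0],[0,0,0]],[[2,0,0],[0,0,0]],[[1,0,0],[0,0,0]],[[0,0,0],[0,0,0]]])

```text
t: 4.23
tool_pos: [0.5238, -0.0366, 0.2608]
orientation: [2.904, 1.199, 0.0]
force: [0.5, -0.8, -0.1]
opening: 0.0201
gripper_force: 0.0
```

Emit:
apply_moves(series=[[[2,2,0],[0,0,0]],[[3,3,0],[0,0,0]],[[3,3,0],[0,0,0]],[[3,3,0],[0,0,0]],[[3,3,0],[0,0,0]],[[3,3,0],[0,0,0]],[[3,3,0],[0,0,0]],[[3,3,0],[0,0,0]],[[3,3,0],[0,0,0]],[[3,3,0],[0,0,0]],[[2,2,0],[0,0,0]],[[0,0,0],[0,0,0]]])

```text
t: 5.23
tool_pos: [0.5681, -0.0369, 0.2608]
orientation: [2.904, 1.198, 0.001]
force: [-0.3, 0.2, -0.2]
opening: 0.0196
gripper_force: 0.0
```

```bash
python3 - <<'E'
from h import *
s=robot.read_state(); print(s['t'],s['tool_pos'],s['force'])
a,_=robot.read_camera('side'); b,_=robot.read_camera('top')
A=cv2.resize(a[130:220,190:300],None,fx=5,fy=5,interpolation=cv2.INTER_CUBIC);B=cv2.resize(b[150:225,180:220+52],None,fx=2.6,fy=2.6)
c=np.zeros((600,A.shape[1]+B.shape[1],3),np.uint8);c[:A.shape[0],:A.shape[1]]=A;c[:B.shape[0],A.shape[1]:]=B
cv2.imwrite('pics/s2.png',c[:460])
E
```

```text
5.2333 [ 0.56806625 -0.03687311  0.2608216 ] [-0.33671266  0.15826129 -0.20116222]
```

View pics/s2.png

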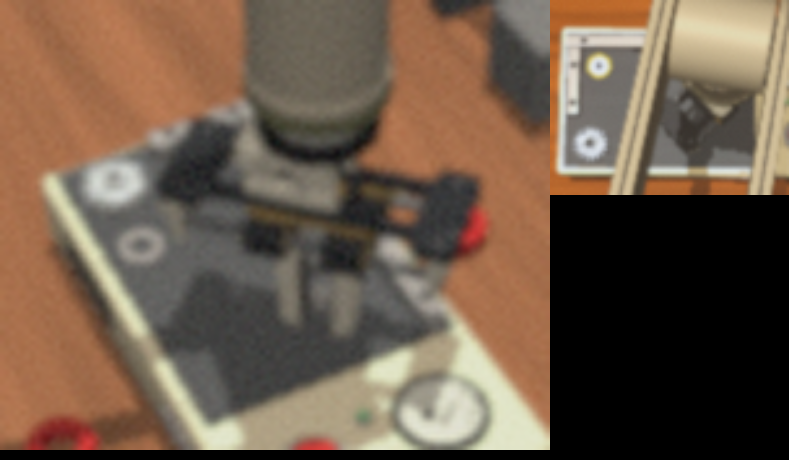

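The ring is hidden behind the fingers, which is expected because it is cradled. Continuing to contact with the rail.

Emit:
apply_moves(series=[[[2,2,0],[0,0,0]],[[2,2,0],[0,0,0]],[[2,2,0],[0,0,0]],[[1,1,0],[0,0,0]],[[0.5,0.5,0],[0,0,0]],[[0,0,0],[0,0,0]]])

```text
t: 5.83
tool_pos: [0.5783, -0.0369, 0.2608]
orientation: [2.904, 1.198, 0.0]
force: [0.2, -0.1, -0.4]
opening: 0.0198
gripper_force: 0.0
```

Emit:
apply_moves(series=[[[0.5,0.5,0],[0,0,0]],[[0.5,0.5,0],[0,0,0]],[[0,0,0],[0,0,0]]])

```text
t: 6.08
tool_pos: [0.5796, -0.0369, 0.2607]
orientation: [2.904, 1.198, 0.0]
force: [0.3, -1.1, -0.1]
opening: 0.0202
gripper_force: 0.2
```

Emit:
apply_moves(series=[[[0.7,0.7,0],[0,0,0]],[[0,0,0],[0,0,0]]])

```text
t: 6.25
tool_pos: [0.5806, -0.0369, 0.2607]
orientation: [2.904, 1.198, 0.0]
force: [0.0, -0.4, 0.1]
opening: 0.0201
gripper_force: 0.2
```

Emit:
apply_moves(series=[[[0.7,0.7,0],[0,0,0]],[[0,0,0],[0,0,0]]])

```text
t: 6.42
tool_pos: [0.5816, -0.0369, 0.2607]
orientation: [2.904, 1.198, 0.0]
force: [-1.1, 0.3, -0.8]
opening: 0.0201
gripper_force: 0.2
```

Emit:
apply_moves(series=[[[0.7,0.7,0],[0,0,0]],[[0,0,0],[0,0,0]]])

```text
t: 6.58
tool_pos: [0.5826, -0.0369, 0.2607]
orientation: [2.904, 1.198, 0.0]
force: [0.7, -0.9, -0.9]
opening: 0.0197
gripper_force: 0.2
```

```bash
python3 - <<'E'
from h import *
a,_=robot.read_camera('side')
cv2.imwrite('pics/s3.png',cv2.resize(a[135:205,205:305],None,fx=7,fy=7,interpolation=cv2.INTER_CUBIC))
print(proj('side',[[.601,-.016,.086],[.601,.0,.086],[.6247,-.016,.084],[.5826,-.0369,.075]])-[205,135])
E
```

```text
[[54.78305312 49.21581339]
 [52.57557583 46.12171265]
 [61.0571108  47.25762033]
 [52.74946391 57.47177375]]
```

View pics/s3.png

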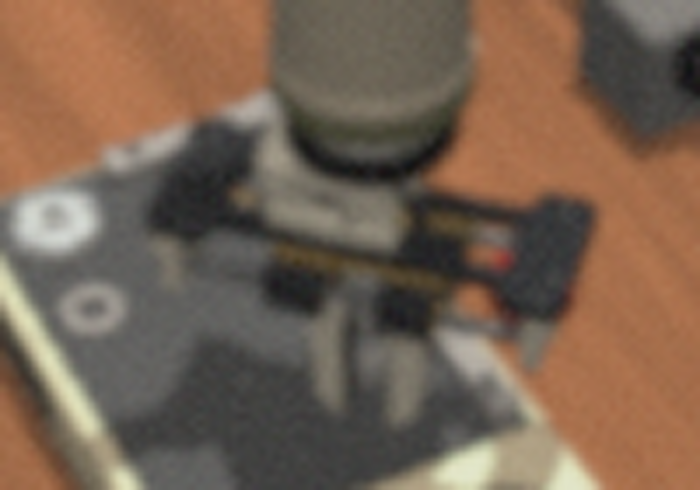

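Emit:
apply_moves(series=[[[-1.5,-1.5,0],[0,0,0]],[[-1.5,-1.5,0],[0,0,0]],[[1,-1,0],[0,0,0]],[[2,-2,0],[0,0,0]],[[2,-2,0],[0,0,0]],[[2,-2,0],[0,0,0]],[[2,-2,0],[0,0,0]],[[2,-2,0],[0,0,0]],[[2,-2,0],[0,0,0]],[[2,-2,0],[0,0,0]],[[2,-2,0],[0,0,0]],[[2,-2,0],[0,0,0]]])

```text
t: 7.63
tool_pos: [0.5783, -0.0097, 0.2607]
orientation: [-2.904, -1.199, 0.0]
force: [-0.2, -0.5, -0.1]
opening: 0.0198
gripper_force: 0.3
```

Emit:
apply_moves(series=[[[2,-2,0],[0,0,0]],[[2,-2,0],[0,0,0]],[[2,-2,0],[0,0,0]],[[2,-2,0],[0,0,0]],[[2,-2,0],[0,0,0]],[[2,-2,0],[0,0,0]],[[2,-2,0],[0,0,0]],[[2,-2,0],[0,0,0]],[[2,-2,0],[0,0,0]],[[2,-2,0],[0,0,0]],[[1,-1,0],[0,0,0]],[[0,0,0],[0,0,0]]])

```text
t: 8.63
tool_pos: [0.5784, 0.0201, 0.2608]
orientation: [-2.904, -1.199, -0.0]
force: [-1.4, 0.4, -0.2]
opening: 0.0201
gripper_force: 0.0
```

```bash
python3 - <<'E'
from h import *
a,_=robot.read_camera('side');b,_=robot.read_camera('top')
A=cv2.resize(a[130:200,195:285],None,fx=5,fy=5,interpolation=cv2.INTER_CUBIC);B=cv2.resize(b[155:225,180:250],None,fx=5,fy=5,interpolation=cv2.INTER_CUBIC)
cv2.imwrite('pics/s4.png',np.hstack([A,B]))
E
```

```text
(no output)
```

View pics/s4.png

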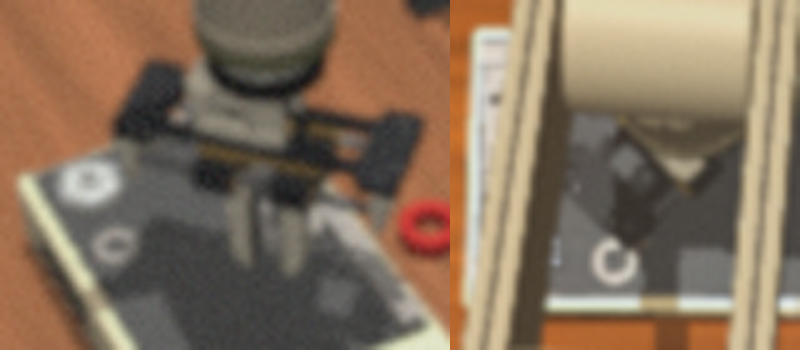

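The plate behind the fingers is empty, so the ring is still ahead of them. The gear and washer haven't moved. Continuing.

Emit:
apply_moves(series=[[[1,-1,0],[0,0,0]],[[2,-2,0],[0,0,0]],[[2,-2,0],[0,0,0]],[[2,-2,0],[0,0,0]],[[2,-2,0],[0,0,0]],[[2,-2,0],[0,0,0]],[[2,-2,0],[0,0,0]],[[2,-2,0],[0,0,0]],[[2,-2,0],[0,0,0]],[[2,-2,0],[0,0,0]],[[2,-2,0],[0,0,0]],[[2,-2,0],[0,0,0]]])

```text
t: 9.73
tool_pos: [0.5785, 0.0525, 0.2608]
orientation: [2.904, 1.198, -0.0]
force: [-1.2, -1.3, -0.2]
opening: 0.0201
gripper_force: 0.7
```

Emit:
apply_moves(series=[[[2,-2,0],[0,0,0]],[[2,-2,0],[0,0,0]],[[2,-2,0],[0,0,0]],[[2,-2,0],[0,0,0]],[[2,-2,0],[0,0,0]],[[2,-2,0],[0,0,0]],[[2,-2,0],[0,0,0]],[[2,-2,0],[0,0,0]],[[2,-2,0],[0,0,0]],[[2,-2,0],[0,0,0]],[[2,-2,0],[0,0,0]],[[2,-2,0],[0,0,0]]])

```text
t: 10.73
tool_pos: [0.5785, 0.0864, 0.2607]
orientation: [-2.904, -1.198, 0.0]
force: [-0.9, -2.6, 0.6]
opening: 0.02
gripper_force: 0.7
```

Emit:
apply_moves(series=[[[2,-2,0],[0,0,0]],[[2,-2,0],[0,0,0]],[[1.5,-1.5,0],[0,0,0]],[[1,-1,0],[0,0,0]],[[0.7,-0.7,0],[0,0,0]],[[0,0,0],[0,0,0]]])

```text
t: 11.23
tool_pos: [0.5786, 0.0965, 0.2607]
orientation: [-2.904, -1.199, -0.0]
force: [-0.2, -0.8, 0.4]
opening: 0.0202
gripper_force: 0.2
```

```bash
python3 - <<'E'
from h import *
a,_=robot.read_camera('side');b,_=robot.read_camera('top')
A=cv2.resize(a[120:190,185:275],None,fx=5,fy=5,interpolation=cv2.INTER_CUBIC);B=cv2.resize(b[155:225,180:250],None,fx=5,fy=5,interpolation=cv2.INTER_CUBIC)
cv2.imwrite('pics/s5.png',np.hstack([A,B]))
print(proj('side',[[.601,.136,.086]])-[185,120],proj('top',[[.601,.136,.086]])-[180,155])
E
```

```text
[[55.10567124 36.63772058]] [[17.78377638 19.54782993]]
```

View pics/s5.png

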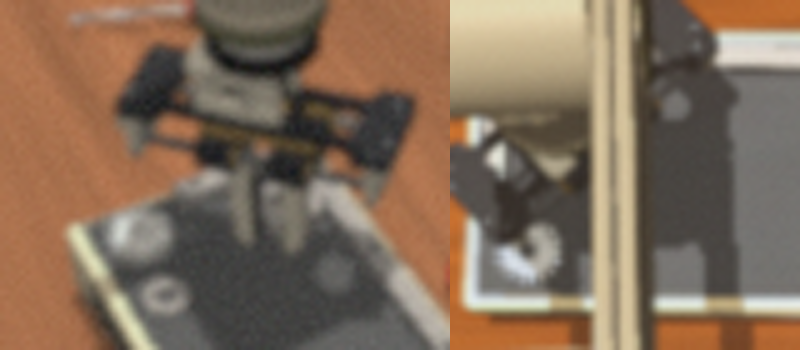

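The ring isn't left behind anywhere, and the small reaction forces show it is being pushed. On to the end stop.

Emit:
apply_moves(series=[[[1,-1,0],[0,0,0]],[[1.5,-1.5,0],[0,0,0]],[[1.5,-1.5,0],[0,0,0]],[[1.5,-1.5,0],[0,0,0]],[[1.5,-1.5,0],[0,0,0]],[[1.5,-1.5,0],[0,0,0]],[[1,-1,0],[0,0,0]],[[1,-1,0],[0,0,0]],[[0,0,0],[0,0,0]]])

```text
t: 12.08
tool_pos: [0.5786, 0.1115, 0.2607]
orientation: [-2.904, -1.199, -0.0]
force: [0.5, 0.6, -0.4]
opening: 0.0199
gripper_force: 0.1
```

Emit:
apply_moves(series=[[[0.7,-0.7,0],[0,0,0]],[[0.7,-0.7,0],[0,0,0]],[[0,0,0],[0,0,0]]])

```text
t: 12.33
tool_pos: [0.5786, 0.1132, 0.2607]
orientation: [-2.904, -1.198, 0.0]
force: [-0.4, -0.8, -0.3]
opening: 0.02
gripper_force: 0.3
```

Emit:
apply_moves(series=[[[0.7,-0.7,0],[0,0,0]],[[0,0,0],[0,0,0]]])

```text
t: 12.5
tool_pos: [0.5786, 0.1141, 0.2607]
orientation: [2.904, 1.198, -0.0]
force: [-0.2, -1.8, 0.9]
opening: 0.02
gripper_force: 0.8
```

Emit:
apply_moves(series=[[[0.7,0,0],[0,0,0]],[[0,0,0],[0,0,0]]])

```text
t: 12.67
tool_pos: [0.579, 0.1143, 0.2607]
orientation: [2.904, 1.198, -0.001]
force: [-2.2, -4.9, 0.4]
opening: 0.0204
gripper_force: 2.1
```

Emit:
apply_moves(series=[[[0.7,0,0],[0,0,0]],[[0,0,0],[0,0,0]]])

```text
t: 12.83
tool_pos: [0.5793, 0.1146, 0.2606]
orientation: [2.904, 1.198, -0.003]
force: [-4.8, -6.0, 3.4]
opening: 0.0203
gripper_force: 3.3
```

Emit:
apply_moves(series=[[[0.7,0,0],[0,0,0]],[[0,0,0],[0,0,0]]])

```text
t: 13.0
tool_pos: [0.5796, 0.1148, 0.2606]
orientation: [2.903, 1.198, -0.004]
force: [-7.3, -7.3, 4.8]
opening: 0.0205
gripper_force: 4.5
```

Reaction forces rose on both axes at the predicted corner pose, so the ring is home. I back off, lift and go above the button.

Emit:
apply_moves(series=[[[-1,0,0],[0,0,0]],[[-2,0,0],[0,0,0]],[[-4,0,0],[0,0,0]],[[-8,0,0],[0,0,0]],[[-10,0,0],[0,0,0]],[[0,0,-20],[0,0,0]],[[0,0,-20],[0,0,0]],[[0,0,-20],[0,0,0]],[[-25,16,0],[0,0,0]],[[-25,16,0],[0,0,0]],[[-25,16,0],[0,0,0]],[[-25,16,0],[0,0,0]]])

```text
t: 14.0
tool_pos: [0.5356, -0.0192, 0.3209]
orientation: [2.903, 1.199, 0.001]
force: [0.5, -1.0, 0.6]
opening: 0.02
gripper_force: 0.0
```

Emit:
apply_moves(series=[[[-25,16,0],[0,0,0]],[[-25,16,0],[0,0,0]],[[-25,16,0],[0,0,0]],[[-25,16,0],[0,0,0]],[[0,0,0],[0,0,0]],[[0,0,0],[0,0,0]]], claw=0)

```text
t: 14.5
tool_pos: [0.51, -0.1353, 0.3207]
orientation: [-2.906, -1.194, -0.0]
force: [0.0, 0.3, -0.2]
opening: 0.0005
gripper_force: 0.0
```

```bash
python3 - <<'E'
from h import *
s=robot.read_state(); R=cv2.Rodrigues(np.array(s['orientation'],float))[0]
print(s['t'],s['tool_pos'],s['opening'],s['force'],'to btn',(R.T@(np.array([.5125,-.1375,.272])-s['tool_pos'])*1000).round(1))
a,_=robot.read_camera('side');b,_=robot.read_camera('top');cv2.imwrite('pics/t6r.png',b);cv2.imwrite('pics/s6r.png',a)
A=cv2.resize(a[130:200,195:265],None,fx=5.7,fy=5.7,interpolation=cv2.INTER_CUBIC);B=cv2.resize(b[155:225,180:250],None,fx=5.7,fy=5.7,interpolation=cv2.INTER_CUBIC)
cv2.imwrite('pics/s6.png',np.hstack([A,B]))
h=cv2.cvtColor(b,cv2.COLOR_BGR2HSV)
E
```

```text
14.5 [ 0.5099551  -0.13527096  0.32072838] 0.0004579006148090153 [ 0.01102716  0.25546123 -0.23880664] to btn [ 0.2  3.4 48.7]
```

View pics/s6.png

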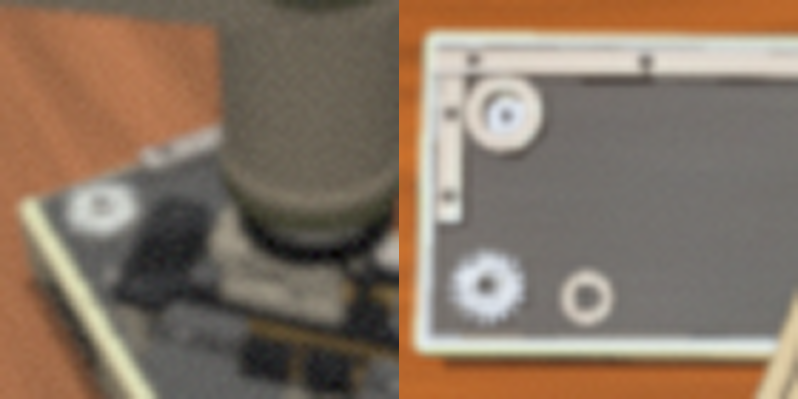

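The top view shows the ring in the corner over the coil, centre at crop (505,116), with the gear and washer unmoved. I check the gap numerically, then press.

```bash
python3 - <<'E'
from h import *
b=cv2.imread('pics/t6r.png');g=cv2.cvtColor(b,cv2.COLOR_BGR2GRAY)
print(g[171:180,184:210]); print(g[160:184,197:200].T)
w=(g>150).astype(np.uint8)
c=cv2.HoughCircles(cv2.resize(g[155:225,180:250],None,fx=6,fy=6,interpolation=cv2.INTER_CUBIC),cv2.HOUGH_GRADIENT,1,60,param1=100,param2=20,minRadius=36,maxRadius=46)
for q in c[0][:3]:
    uv=(q[:2]+.5)/6-.5+[180,155]; print(q,uv,ray('top',[uv],.086).round(4))
print('seat px at .086',proj('top',[[.6007,.1357,.086]]))
E
```

```text
[[186 214 207 205 211 217 206 172 165 202 210 185 157 157 173 177 188 206
  215 198 154 111 107 109 111 110]
 [190 215 210 211 212 215 205 181 192 211 194 147 145 183 208 207 196 204
  218 213 178 116 105 110 111 112]
 [195 214 207 205 193 190 189 183 207 211 180 145 185 213 214 216 221 223
  221 222 196 124 105 111 113 111]
 [196 210 198 189 151 142 165 182 207 207 177 168 214 212 177 188 219 225
  219 220 198 126 106 109 112 111]
 [199 210 198 190 155 147 167 178 206 208 182 180 219 207 155 167 212 222
  216 217 195 122 105 109 110 110]
 [200 212 199 203 195 193 189 171 201 212 194 186 221 218 191 198 221 219
  218 214 180 111 101 107 109 109]
 [203 213 201 210 215 216 196 159 184 209 205 198 218 223 218 219 220 219
  218 203 150  98 103 109 111 109]
 [209 213 198 212 218 219 196 140 151 196 212 213 215 217 215 215 218 219
  212 178 115  93 105 108 109 108]
 [214 211 191 209 218 219 195 133 122 160 194 212 215 216 215 215 216 210
  182 132  98 102 110 111 111 108]]
[[171 212 202 177 204 217 214 195 182 211 195 157 183 213 212 207 218 223
  217 216 200 149 106 106]
 [170 212 202 177 203 216 215 196 186 211 197 173 208 214 177 155 191 218
  215 215 200 142  98 104]
 [170 212 202 178 204 215 213 193 182 209 201 177 207 216 188 167 198 219
  215 215 196 131  92 104]]
[109.5 118.5  39.9] [197.83333397 174.33333397] [[0.6018 0.1359 0.086 ]]
seat px at .086 [[197.86783176 174.63523209]]
```

Emit:
apply_moves(series=[[[0,3.5,12],[0,0,0]],[[0,0,12],[0,0,0]],[[0,0,12],[0,0,0]],[[0,0,6],[0,0,0]],[[0,0,0],[0,0,0]]])

```text
t: 15.02
tool_pos: [0.5123, -0.1354, 0.2755]
orientation: [-2.9, -1.198, 0.006]
force: [-0.2, 0.1, 0.2]
opening: 0.0008
gripper_force: 0.0
```

The ring matches the predicted seat to about 1 mm with no dark gap at the rail or stop. Pressing the button.

Emit:
apply_moves(series=[[[0,0,2],[0,0,0]],[[0,0,2],[0,0,0]],[[0,0,2],[0,0,0]],[[0,0,2],[0,0,0]],[[0,0,0],[0,0,0]]])

```text
t: 15.43
tool_pos: [0.5133, -0.1363, 0.2706]
orientation: [2.904, 1.198, 0.0]
force: [1.0, -0.3, -0.5]
opening: 0.0007
gripper_force: 0.0
```

Emit:
apply_moves(series=[[[0,0,1.5],[0,0,0]],[[0,0,1.5],[0,0,0]],[[0,0,0],[0,0,0]]])

```text
t: 15.68
tool_pos: [0.5133, -0.1363, 0.2675]
orientation: [-2.904, -1.198, 0.0]
force: [1.1, -0.7, 0.1]
opening: 0.0005
gripper_force: 0.0
```

Emit:
apply_moves(series=[[[0,0,1.5],[0,0,0]],[[0,0,1.5],[0,0,0]],[[0,0,0],[0,0,0]]])

```text
t: 15.93
tool_pos: [0.5134, -0.1363, 0.2647]
orientation: [2.904, 1.198, 0.0]
force: [-1.0, 0.3, 1.9]
opening: 0.0001
gripper_force: 1.4
```

Emit:
apply_moves(series=[[[0,0,1.5],[0,0,0]],[[0,0,1.5],[0,0,0]],[[0,0,0],[0,0,0]]])

```text
t: 16.18
tool_pos: [0.5134, -0.1363, 0.2618]
orientation: [2.904, 1.198, 0.0]
force: [0.3, 0.2, 4.8]
opening: 0.0007
gripper_force: 2.3
```

Emit:
apply_moves(series=[[[0,0,1],[0,0,0]],[[0,0,0],[0,0,0]]])

```text
t: 16.35
tool_pos: [0.5135, -0.1363, 0.2613]
orientation: [2.904, 1.198, 0.0]
force: [-2.2, 0.0, 7.6]
opening: 0.0002
gripper_force: 3.6
```

Emit:
apply_moves(series=[[[0,0,1],[0,0,0]],[[0,0,0],[0,0,0]],[[0,0,0],[0,0,0]]])

```text
t: 16.6
tool_pos: [0.5135, -0.1363, 0.2612]
orientation: [2.904, 1.199, 0.001]
force: [-6.6, 1.9, 15.7]
opening: 0.0002
gripper_force: 7.7
```

Emit:
apply_moves(series=[[[0,0,-2],[0,0,0]],[[0,0,-3],[0,0,0]],[[0,0,-5],[0,0,0]],[[0,0,-15],[0,0,0]],[[0,0,-20],[0,0,0]],[[0,0,-20],[0,0,0]],[[0,0,0],[0,0,0]],[[0,0,0],[0,0,0]]])

```text
t: 17.27
tool_pos: [0.5138, -0.1364, 0.3257]
orientation: [2.902, 1.198, 0.003]
force: [-0.1, -0.3, -0.7]
opening: 0.0006
gripper_force: 0.0
```

```bash
python3 - <<'E'
from h import *
s=robot.read_state(); print(s['t'],s['tool_pos'],s['force'])
b,_=robot.read_camera('top');o=cv2.imread('pics/t6r.png'); print('plate diff',cv2.absdiff(b,o)[158:215,182:232].max())
cv2.imwrite('pics/t7.png',cv2.resize(b[60:260],None,fx=1.5,fy=1.5))
E
```

```text
17.2667 [ 0.51375391 -0.13644286  0.32573963] [-0.07983606 -0.32818299 -0.6640738 ]
plate diff 4
```

View pics/t7.png

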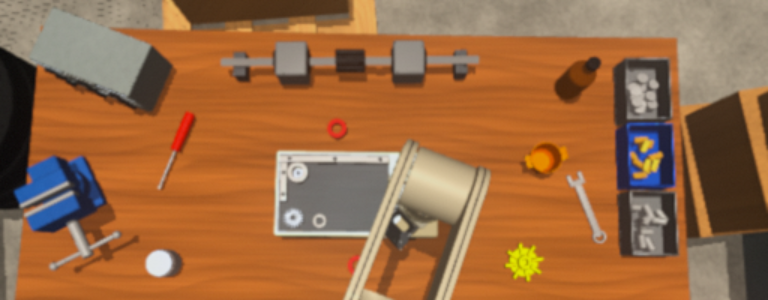

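The ring is still home in the corner at (298,172), everything else is where it was, and the arm is clear. Handing in.

```bash
python3 -c "
from plant import robot
print(robot.close_job())"
```

```text
the job is handed in; nothing more can be done
None
```

I pushed the spacer ring against the rail and slid it home into the corner, then pressed the button fully (15.7 N, no further travel) and released it; the bystanders look unmoved, and the job was handed in at about 17 s.

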